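# Put the thermometer away in its slide-lid case

## Robot

A 6-joint arm with a two-finger parallel gripper is mounted at the origin on a cart in front of the work surface, level with it; the furniture and walls round the work are solid. World frame = base frame: x ahead of the robot, y to its left, z up, the work surface at z = 0. Lengths are in mm, angles in rad, forces in N, time in s.
With the tool pointing down it reaches from about 300 to 775 mm from the base axis. Payload 14.6 kg.
Tool frame: the origin (TCP) lies at the centre of the arm's flange, where the gripper is bolted on; the fingertips stand 199 mm ahead of it and the grasp point (between the pads) lies 180 mm ahead of it; z points along the fingers, y is the line along which they close (so a half turn about z gives the same grasp; the last joint's range is limited). The gripper opens to 94 mm and grips with 3 to 60 N. Pads are 16 mm wide; open, the fingers measure 119 mm over their backs; the gripper's body (75 mm by 177 mm) begins 78 mm behind the grasp point.
Start: joints at [-1.302, 0.3, 1.521, -0, 1.321, -0.067], TCP at [181.232, -519.274, 404.646] pointing down, gripper open.
Joint ranges: [-3.03, 3.03], [-0.79, 2.21], [0.23, 2.52], [-1.04, 4.18], [0, 3.07], [-2.55, 2.55]. Speed limits (rad/s): [2.22, 2.22, 2.57, 3.14, 3.14, 3.14].

## Interface

Orientations are given as [roll, pitch, yaw] about the fixed x, y, z axes, in that order (R = Rz(yaw) Ry(pitch) Rx(roll)).
In Python, from cell import manip, optics, workorder gives the robot as it stands.
- The arm moves only by the tool step_arm, never from a script. Its argument "increments" is a list that holds one entry, the list of rows, each a list of 7 numbers: the turn, a rotation vector about the tool's x, y, z as a fraction of full scale, then the shift along the tool's x, y, z as a fraction of full scale, then the closure, from -1 (fully open) to 1 (shut). In form: [[[wx, wy, wz, tx, ty, tz, fingers], ...]]. A call has 1 to 5 rows; each row shifts and turns the commanded pose from where the row before left it, along the tool's axes as they then stand; what a row does not reach is not made up. Full scale, the value 1, is 40 mm for a shift and 45 degrees for a turn. A row lasts 1/10 s, in which the tool goes at most 50 mm and 8.59 degrees, less where a joint would pass 70% of its speed; a pose out of reach is approached as far as the arm can. A call with a number of a shift or a turn outside -1 to 1 is refused whole. A call with a gripper value outside its range is refused whole. The fingers move at their own pace and stop on an object; "newtons" is the grip in N (left out, the last holds). Time passes only in rows, so rows that do not move let the fingers close. It gives the time, the measured TCP pose, the force, the opening and the grip force at its end, in the units of the state.
- manip.read_state(): the state, without advancing time (a new reading comes with each control period).
- optics.camera(name): name is "scene" or "top" or "wrist"; returns a dict with "frame" (384x512x3 uint8, red, green, blue), "range_z" (384x512 float32, mm along the optical axis (not along the pixel's ray), 0 where there is no reading), "mtx" (3x3 intrinsics, pixels), "cam_to_world" (4x4, takes a point from camera to world coordinates). Camera axes: x right, y down, z forward; pixel columns grow to the right and rows downward; lengths in mm; the calibration is good to about 2 mm. A picture is of the moment at which its call begins.
- workorder.sign_off(): hands the job in; it is judged then, once.
The state is a dict: "clock": time; "joints": joint angles; "qd": joint speeds; "effort": joint torques, N m; "eef_pos": TCP position; "eef_rot": TCP orientation; "wrist_force": force on the tool from outside, world axes, zero at the start; "moment": the same for the moment, N m; "finger_gap": finger opening in mm; "finger_force": force on a finger pad.
Only numpy, scipy, OpenCV 4.12 (cv2) and the standard library are available. Lean on these libraries where they do the work, as an engineer would, in place of code of your own. Each camera call takes 0.05 s, during which the arm holds its last target. There are 200 camera calls.

## Task

Put the clinical thermometer from the worktop away in its case: press lightly on the flat sliding lid and drag it all the way open towards the case's front, lay the thermometer flat inside, then slide the lid fully home again. Never load the case with more than about 2 kg of push (20 N), and leave the other things where they are.

Things in the scene. Friction and masses are not known exactly. Their poses are not given: they have to be found in the camera images.
- case: Slide-lid case, 180 x 176 mm, 40 to 55 mm high, fixed. Grey cradle with 22 mm cheeks holds a white tray under a flat steel lid. Origin: centre of its underside on the worktop; x to its rear (away from the robot at yaw 0), y left, z up. The lid is flush with the tray's side rails (y = 72 to 78 mm either side) and rear ledge (x = 78 to 88 mm): when shut it has no edge or handle to pull.
- hinge (a point): Hinge line of the tray (along y) at the case's front, 88 mm before and 7.5 mm above the case's origin. The tray's rear is raised about it by 0 to 0.08 rad, differing each time and NOT measured: the lid slopes down to the front; the shut lid's centre is 0 to 10 mm, the open lid's 0 to 4 mm higher than when level. The hinge is stiff: it does not move in use.
- lid_level (a point): Where the shut lid's top centre would be with the tray level (x = 38, z = 40.5 mm of the case); the true one is 0 to 10 mm higher. Lid: 78 (x) by 140 (y) mm. It rides on a springy gasket: sinks 1 mm per 3.5 N, at most 5 mm, then is hard. About 4 N along the slide moves it: a fingertip pressing with 8 to 14 N carries it along; with much less it slips. Shut it in the same way.
- bay_level (a point): Where the centre of the bay's liner would be with the tray level (x = 39, z = 15.5 mm of the case); the true one is 0 to 10 mm higher. The bay under the lid is 78 (x) by 144 (y) mm, walls 25 mm high; its floor is a springy foam liner that sinks 1 mm per 2.5 N, at most 4 mm. Axes as the case's. The fully open lid lies before the bay, over the front deck.
- lid (a joint): How far the lid is open, in m: 0 = shut against the rear ledge, 0.080 = fully open at its front stop; it grows as the lid slides to the case's front (-x of the case, along the slope). It stays where it is left.
- thermometer: White and grey digital thermometer, 19 x 123 x 11 mm, about 12 g, loose on the worktop. Origin: centre of its underside; its length runs along its y, its width along x. Its flat body (19 mm wide, 10 mm thick) reaches from y = -24 to 62 mm, the rest is a thin probe (9 mm). Take the flat body across its width, best at y = 10 to 20 mm. It fits the bay lengthwise along the case's y.
- specimen_cup: Bystander: specimen cup with a screw lid, 62 mm across, 72 mm high; origin at the centre of its underside.
- oximeter: Bystander: finger-clip oximeter, 58 x 32 x 31 mm; origin at the centre of its underside.
- glucose_meter: Bystander: hand-held meter, 93 x 52 x 20 mm; origin at the centre of its underside.

How it is judged:
By the outcome, as a careful person would: the job done as asked, in the order asked, and still so for the second after the job is handed in, with the robot touching nothing.
It also fails if it takes over 72 s, if anything falls off the work surface, if the arm or the gripper's body presses on something with over 40 N, if the wrist force passes 120 N, or if a joint passes its speed limit or range.

## Working session

There is one attempt and no reset: what is moved stays moved. The work goes in short steps, Python scripts to look and compute and a tool call to move; the robot and the scene stay as the last step left them, time stands still between calls to the robot, and variables do not carry over. Pictures are saved under pics/ and viewed, at most 10 in all, crops included, and the job is handed in when it is done.

Besides the shell and the picture viewer there is one more tool, called after ">>>" as name(argument=value, ...), one argument or row to a line, values as JSON. step_arm: Moves the arm, as the interface text tells. Its arguments: {"type":"object","properties":{"increments":{"type":"array","items":{"type":"array","items":{"type":"array","items":{"type":"number"}}}},"newtons":{"type":"number"}},"required":["increments"]}

```bash
ls; mkdir -p pics; python3 - <<'E'
from cell import manip, optics
import cv2,numpy as np
s=manip.read_state();print(s)
for n in("top","scene"):
    c=optics.camera(n);np.savez(f"{n}.npz",**c);cv2.imwrite(f"pics/{n}0.png",c["frame"][:,:,::-1]);print(n,c["mtx"],c["cam_to_world"].round(3))
E
```

```text
pics
{'clock': 0.0, 'joints': array([-1.30160933e+00,  3.00452030e-01,  1.52157767e+00, -6.80669599e-06,
        1.32071053e+00, -6.66020065e-02]), 'qd': array([ 0.00039057, -0.00165185, -0.00040734,  0.00133503, -0.0001536 ,
       -0.00101656]), 'effort': array([ 5.29989265e-04, -5.31807411e+01, -3.52730799e+01,  7.07955030e-02,
        2.43837159e-02, -8.14231430e-05]), 'eef_pos': array([ 181.21890446, -519.24934001,  404.09810711]), 'eef_rot': array([-3.14044718e+00, -6.97958482e-05,  3.35790648e-01]), 'wrist_force': array([0.43797491, 0.27931489, 0.56172834]), 'moment': array([ 0.00512715, -0.01208267,  0.05207472]), 'finger_force': 0.0, 'finger_gap': 93.66496329234366}
top [[363.8906265    0.         257.37647457]
 [  0.         363.8906265  194.54373365]
 [  0.           0.           1.        ]] [[-1.50000e-01 -9.65000e-01  2.14000e-01  3.67549e+02]
 [-9.89000e-01  1.48000e-01 -2.60000e-02 -2.52550e+01]
 [-7.00000e-03 -2.16000e-01 -9.76000e-01  9.11073e+02]
 [ 0.00000e+00  0.00000e+00  0.00000e+00  1.00000e+00]]
scene [[402.94196465   0.         255.21277464]
 [  0.         402.94196465 187.20753172]
 [  0.           0.           1.        ]] [[ 8.66000e-01 -3.52000e-01  3.55000e-01  2.51082e+02]
 [-4.99000e-01 -6.40000e-01  5.84000e-01 -5.22370e+02]
 [ 2.10000e-02 -6.83000e-01 -7.30000e-01  6.78271e+02]
 [ 0.00000e+00  0.00000e+00  0.00000e+00  1.00000e+00]]
```

View pics/top0.png

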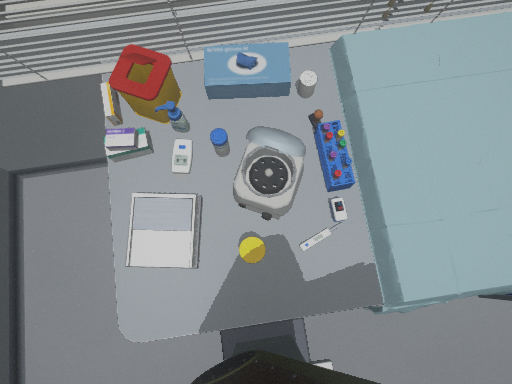

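View pics/scene0.png

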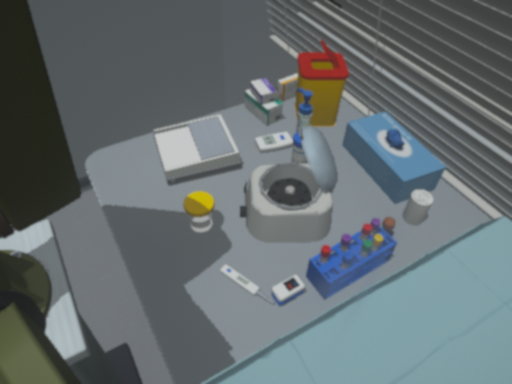

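Top view: case around (163,230) with the steel lid at (165,212). The thermometer runs from (301,247) to its probe tip near (340,223), the cup is at (252,250), the oximeter at (339,209) and the centrifuge at (268,175).

```bash
cat > h.py <<'E'
import numpy as np,cv2
def load(n): return dict(np.load(n+".npz"))
def pts(c,mask=None):
    h,w=c["range_z"].shape;u,v=np.meshgrid(np.arange(w),np.arange(h));z=c["range_z"]
    P=np.stack([(u-c["mtx"][0,2])/c["mtx"][0,0]*z,(v-c["mtx"][1,2])/c["mtx"][1,1]*z,z],-1)
    return P@c["cam_to_world"][:3,:3].T+c["cam_to_world"][:3,3]
def ray(c,uv,h):
    d=np.array([(uv[0]-c["mtx"][0,2])/c["mtx"][0,0],(uv[1]-c["mtx"][1,2])/c["mtx"][1,1],1])
    d=c["cam_to_world"][:3,:3]@d;o=c["cam_to_world"][:3,3];return o+d*(h-o[2])/d[2]
def up(f,x0,y0,x1,y1,s,name):
    cv2.imwrite(name,cv2.resize(f[y0:y1,x0:x1,::-1],None,fx=s,fy=s,interpolation=cv2.INTER_CUBIC))
E
python3 - <<'E'
from h import *
np.set_printoptions(suppress=True,precision=1)
c=load("top");P=pts(c)
for n,(u,v) in dict(lid=(165,212),deck=(163,250),t1=(305,245),t2=(326,234),table=(230,290),cup=(252,250),oxi=(339,209),cent=(268,175),rim=(300,160),rack=(335,155)).items(): print(n,P[v-1:v+2,u-1:u+2].reshape(-1,3).mean(0),P[v-1:v+2,u-1:u+2,2].std())
# height map around case
for v in range(186,276,4): print(v,P[v,120:212:4,2].round(0).astype(int))
a=c["frame"][185:280,115:215];b=c["frame"][195:260,285:360]
A=cv2.resize(a,(400*1,380),interpolation=cv2.INTER_CUBIC);B=cv2.resize(b,(390,338),interpolation=cv2.INTER_CUBIC)
o=np.zeros((380,795,3),np.uint8);o[:,:400]=A;o[:338,405:]=B
cv2.imwrite("pics/crop.png",o[:,:,::-1])
s=load("scene");Q=pts(s);
for v in range(195,265,3): print(v,P[v,285:360:3,2].round(0).astype(int))
E
```

```text
lid [548.7 178.9  45.8] 1.3876219462890262
deck [460.4 195.9  31.2] 1.50903484577592
t1 [ 422.1 -145.6   10.5] 1.1871128512338438
t2 [ 440.9 -201.7   10.8] 1.0797079857374987
table [343.4  51.9  -0.1] 1.233300329226153
cup [425.4 -15.8  72.6] 1.3351626657478344
oxi [ 494.7 -240.8   31. ] 0.707692415139334
cent [592.9 -79.1  80.8] 2.6908815635412617
rim [ 614.7 -158.5   91.5] 2.488939600051679
rack [ 614.1 -242.    92.4] 1.745519243340412
186 [ 0  2  1 -1  0  2  1  1 -1  4  0  0  1  2  0  0  1  3  1 -1  1  2  3]
190 [-1 -1  2  3 -1 -2  2  1  3  3  3  2  2  2  2  2  1  2  0  0  1  0  2]
194 [ 0  0 -1 47 49 47 47 50 47 48 46 48 51 48 51 48 48 50 47  1 -1 -3  1]
198 [ 2  1  3 47 48 45 46 47 48 49 49 47 48 46 48 47 45 42 43 36 23  1  0]
202 [  0  -1  -1  47  44  46  49  49  45 911  46  48  47  48  48  44  45  45
  23  33  22   3   0]
206 [-1  0  1 47 46 46 45 48 44 45 45 46 45 48 47 49 46 46 22 29 22 -1  0]
210 [ 0  2  3 46 44 46 45 46 45 46 48 48 46 47 47 49 46 49 20 24 21  2 -1]
214 [ 3  1  0 45 48 46 47 47 44 46 48 49 47 45 48 46 44 45 43 23 21  5  0]
218 [-1  0  1 43 47 46 47 47 44 47
[... 2432 characters left out ...]
-2  0  1 -2  0
 -1]
243 [ 0  0  2  4 -3  1 13 11  9  7  8 -3 -1  1 -1  1  0 -1 -1 -1 -1  1  1 -4
  0]
246 [-1 -1  1 -2 -1  8  9  9 11 -1  1 -2  2 -2  0  2  0 -1 -2  2  0 -3 -1 -2
  0]
249 [-1  0  1  0  2 -1  8  6  0  2  3 -2  3  2 -4  2 -3  0 -1  2 -1 -1 -1  2
 -1]
252 [ 1 -2  1 -1  0  1  3  2  0  3  1 -1 -2  0 -1  2 -2  3  2  2  2  1  0 -1
 -3]
255 [-1  1  0  1  1  1  1  3  0  1 -1 -1  2 -1  0  0  0  0 -1  2 -1 -1  0  3
  1]
258 [ 1 -3 -2  4  1  0  1  1 -1  1 -1 -4  2 -2  0 -2  0  2 -1 -2 -2  0  0  3
 -1]
261 [ 3  0  2 -2  1  0  1  3  2 -2 -1  1 -3  0  2 -2  0  1 -2 -2 -2 -1  1  0
 -2]
264 [  1  -5   0   1  -1  -1  -2  -1 911  -2   0   1  -2  -2  -1   1  -1  -1
   4   1   0  -2   2   1  -1]
```

View pics/crop.png

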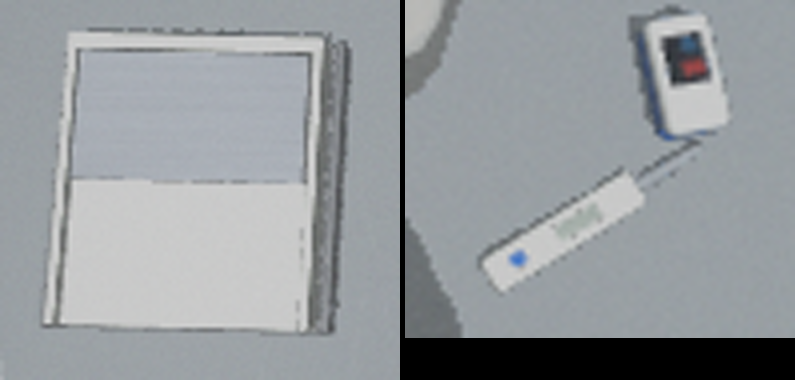

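Left crop: lid corners at about (75,50), (308,55), (303,183) and (72,180), with the rear ledge above it. Right crop: thermometer body from (485,270) to (640,185), probe tip at (697,142) close in front of the oximeter.

```bash
python3 - <<'E'
from h import *
np.set_printoptions(suppress=True,precision=3)
c=load("top");P=pts(c);f=c["frame"].astype(int)
print(f[212,165],f[250,163],f[238,318],f[240,230])
# lid: bluish
m=((f[:,:,2]-f[:,:,0]>12)).astype(np.uint8);m[:185]=0;m[240:]=0;m[:,:125]=0;m[:,205:]=0
m=cv2.morphologyEx(m,cv2.MORPH_OPEN,np.ones((3,3)))
n,l,st,_=cv2.connectedComponentsWithStats(m);k=1+st[1:,4].argmax();L=(l==k);print("lid",st[k])
def plane(M):
    q=P[M];q=q[abs(q[:,2]-np.median(q[:,2]))<8];A=np.c_[q[:,:2]-q[:,:2].mean(0),np.ones(len(q))];s=np.linalg.lstsq(A,q[:,2],rcond=None)[0];return s,q[:,:2].mean(0)
print(plane(cv2.erode(L.astype(np.uint8),np.ones((3,3)))>0))
cn=max(cv2.findContours(L.astype(np.uint8),0,1)[0],key=cv2.contourArea)[:,0]
W=np.array([ray(c,p,46)[:2] for p in cn],np.float32);print("lidrect",cv2.minAreaRect(W))
D=np.zeros(L.shape,bool);D[236:262,136:184]=1;print("deck",plane(D))
# table bias
D[:]=0;D[280:310,150:250]=1;print("table",plane(D));
D[:]=0;D[186:260,214:222]=1;print("table2",plane(D));D[:]=0;D[250:265,280:340]=1;print("table3",plane(D));
# whole outline of case: anything with P.z>15 in region
for name,mm,h,box in(("thermo",f.min(2)>175,10.5,(290,215,336,255)),):
    x0,y0,x1,y1=box;M=np.zeros(L.shape,np.uint8);M[y0:y1,x0:x1]=mm[y0:y1,x0:x1]
    n,l,st,_=cv2.connectedComponentsWithStats(M);k=1+st[1:,4].argmax();print(name,st[k])
    cn=max(cv2.findContours((l==k).astype(np.uint8),0,1)[0],key=cv2.contourArea)[:,0]
    W=np.array([ray(c,p,h)[:2] for p in cn],np.float32);r=cv2.minAreaRect(W);print(r,cv2.boxPoints(r))
print("tip",ray(c,(285+(697-405)/5.2,195+142/5.2),5))
E
```

```text
[167 172 180] [202 202 202] [169 177 171] [154 160 164]
lid [154 208   5   5  17]
(array([ 0.034, -0.044, 46.894]), array([556.651, 199.644]))
lidrect ((556.8519897460938, 199.87716674804688), (9.686309814453125, 9.808704376220703), 81.31358337402344)
deck (array([ 0.043, -0.008, 31.568]), array([465.232, 203.769]))
table (array([0.001, 0.001, 0.169]), array([344.08 , 126.284]))
table2 (array([ 0.002, -0.003,  0.246]), array([512.368,  60.897]))
table3 (array([-0.003, -0.   ,  0.086]), array([ 392.143, -152.627]))
thermo [300 228  31  23 196]
((432.59423828125, -172.88662719726562), (17.013887405395508, 82.02941131591797), 22.443206787109375) [[ 409.074 -138.226]
 [ 440.39  -214.042]
 [ 456.115 -207.547]
 [ 424.799 -131.731]]
tip [ 464.447 -245.814    5.   ]
```

```bash
python3 - <<'E'
from h import *
np.set_printoptions(suppress=True,precision=3)
c=load("top");P=pts(c);f=cv2.GaussianBlur(c["frame"],(3,3),0).astype(int)
g=f.mean(2);B=f[:,:,2]-f[:,:,0]
m=((g>166)&(g<188)&(P[:,:,2]>35)).astype(np.uint8);m[:190]=0;m[240:]=0;m[:,:125]=0;m[:,205:]=0
m=cv2.morphologyEx(m,cv2.MORPH_OPEN,np.ones((5,5)))
n,l,st,_=cv2.connectedComponentsWithStats(m);k=1+st[1:,4].argmax();L=(l==k);print("lid",st[k])
q=P[cv2.erode(L.astype(np.uint8),np.ones((3,3)))>0];q=q[abs(q[:,2]-46)<8];mu=q.mean(0)
s=np.linalg.lstsq(np.c_[q[:,:2]-mu[:2],np.ones(len(q))],q[:,2],rcond=None)[0];print("plane",s,mu,len(q))
cn=max(cv2.findContours(L.astype(np.uint8),0,1)[0],key=cv2.contourArea)[:,0]
W=np.array([ray(c,p,46)[:2] for p in cn],np.float32);r=cv2.minAreaRect(W);print("lidrect",r,cv2.boxPoints(r))
# corners read from the crop (x4, origin 115,185)
for p in((75,50),(308,55),(303,183),(72,180)): print(ray(c,(115+(p[0]-1.5)/4,185+(p[1]-1.5)/4),46)[:2])
Q=P[(P[:,:,0]>350)&(P[:,:,0]<720)&(abs(P[:,:,1])<300)&(P[:,:,2]<400)];print("maxz",Q[Q[:,2].argmax()])
H=P[...,2];
for x in range(340,700,40): print(x,[int(np.percentile(Q[(abs(Q[:,0]-x)<20)&(abs(Q[:,1]-y)<20)][:,2],97)) if ((abs(Q[:,0]-x)<20)&(abs(Q[:,1]-y)<20)).sum()>5 else -1 for y in range(280,-300,-40)])
E
```

```text
lid [ 134  197   57   34 1768]
plane [ 0.043 -0.008 45.775] [544.853 185.594  45.775] 1580
lidrect ((546.6373291015625, 186.02684020996094), (133.9576873779297, 80.62805938720703), 80.8476333618164) [[496.183 126.313]
 [575.784 113.488]
 [597.092 245.741]
 [517.49  258.565]]
[596.954 251.611]
[572.356 111.466]
[495.216 123.096]
[517.823 259.498]
maxz [610.477 -74.507 233.301]
340 [2, 1, 2, 2, 3, 3, 3, 2, 2, 2, 2, 2, 2, 4, 2]
380 [3, 3, 3, 3, 2, 3, 2, 40, 3, 2, 2, 2, 3, 2, 3]
420 [31, 32, 32, 32, 42, 3, 2, 74, 74, 3, 8, 12, 11, 2, 2]
460 [43, 34, 34, 34, 43, 3, 3, 74, 73, 2, 2, 4, 11, 32, 2]
500 [44, 45, 46, 46, 46, 2, 3, 3, 64, 90, 86, 3, 3, 33, 2]
540 [46, 48, 48, 48, 48, 21, 3, 90, 96, 96, 96, 30, 2, 62, 62]
580 [4, 49, 50, 50, 49, 22, 3, 94, 97, 86, 216, 192, 3, 94, 95]
620 [3, 49, 27, 3, 3, 3, 3, 94, 214, 230, 223, 202, 2, 94, 93]
660 [3, 3, 3, 20, 21, 3, 4, 3, 210, 217, 208, 177, 2, 94, 96]
```

>>> step_arm(
  increments=[
    [[0, 0, -0.171, 0, 0, 0, 1], [0, 0, -0.171, 0, 0, 0, 1], [0, 0, -0.171, 0, 0, 0, 1], [0, 0, -0.171, 0, 0, 0, 1]],
  ],
  newtons=20,
)

```text
clock: 0.5
eef_pos: [181.2, -519.3, 404.3]
eef_rot: [-3.141, -0.0, 0.879]
wrist_force: [-0.8, 0.2, 0.5]
finger_gap: 65.2
finger_force: 0.0
```

>>> step_arm(
  increments=[
    [[0, 0, -0.171, 0, 0, 0, 1], [0, 0, -0.171, 0, 0, 0, 1], [0, 0, -0.171, 0, 0, 0, 1], [0, 0, -0.171, 0, 0, 0, 1]],
  ],
)

```text
clock: 0.9
eef_pos: [181.2, -519.3, 404.3]
eef_rot: [-3.141, -0.001, 1.416]
wrist_force: [-0.3, 0.1, -1.0]
finger_gap: 33.3
finger_force: 0.0
```

>>> step_arm(
  increments=[
    [[0, 0, 0, 0.94, 0.31, 0, 1], [0, 0, 0, 0.94, 0.31, 0, 1], [0, 0, 0, 0.94, 0.31, 0, 1], [0, 0, 0, 0.94, 0.31, 0, 1], [0, 0, 0, 0.94, 0.31, 0, 1]],
  ],
)

```text
clock: 1.4
eef_pos: [272.9, -342.1, 404.4]
eef_rot: [-3.141, -0.0, 1.41]
wrist_force: [1.7, 0.7, -0.3]
finger_gap: 0.5
finger_force: 0.0
```

>>> step_arm(
  increments=[
    [[0, 0, 0, 0.94, 0.31, 0, 1], [0, 0, 0, 0.94, 0.31, 0, 1], [0, 0, 0, 0.94, 0.31, 0, 1], [0, 0, 0, 0.94, 0.31, 0, 1], [0, 0, 0, 0.94, 0.31, 0, 1]],
  ],
)

```text
clock: 1.9
eef_pos: [364.1, -166.4, 404.6]
eef_rot: [-3.142, -0.0, 1.41]
wrist_force: [0.1, -0.4, -1.2]
finger_gap: 0.5
finger_force: 0.0
```

>>> step_arm(
  increments=[
    [[0, 0, 0, 0.94, 0.31, 0, 1], [0, 0, 0, 0.94, 0.31, 0, 1], [0, 0, 0, 0.94, 0.31, 0, 1], [0, 0, 0, 0.94, 0.31, 0, 1], [0, 0, 0, 0.94, 0.31, 0, 1]],
  ],
)

```text
clock: 2.4
eef_pos: [455.4, 9.4, 404.6]
eef_rot: [-3.141, 0.0, 1.41]
wrist_force: [-0.0, -0.6, 0.6]
finger_gap: 0.2
finger_force: 0.0
```

>>> step_arm(
  increments=[
    [[0, 0, 0, 0.94, 0.31, 0.5, 1], [0, 0, 0, 0.94, 0.31, 0.5, 1], [0, 0, 0, 0.94, 0.31, 0.5, 1], [0, 0, 0, 0.94, 0.31, 0.5, 1], [0, 0, 0, 0.94, 0.31, 0.5, 1]],
  ],
)

```text
clock: 2.9
eef_pos: [546.7, 185.0, 303.4]
eef_rot: [-3.141, 0.0, 1.41]
wrist_force: [1.4, 0.2, 0.6]
finger_gap: 0.0
finger_force: 0.0
```

>>> step_arm(
  increments=[
    [[0, 0, 0, 0, 0, 0, 1], [0, 0, 0, 0, 0, 0, 1]],
  ],
)

```text
clock: 3.1
eef_pos: [546.2, 183.7, 303.7]
eef_rot: [-3.14, 0.001, 1.411]
wrist_force: [0.1, -1.3, 0.7]
finger_gap: 0.5
finger_force: 0.0
```

```bash
python3 - <<'E'
from cell import manip, optics
import cv2,numpy as np
s=manip.read_state();print(s["eef_pos"],s["eef_rot"],s["wrist_force"],s["joints"])
c=optics.camera("wrist");np.savez("wrist.npz",**c);cv2.imwrite("pics/w1.png",c["frame"][:,:,::-1]);print(c["mtx"],c["cam_to_world"].round(3))
E
```

```text
[546.1742169  183.72627206 303.7377176 ] [-3.13982434e+00  8.96853884e-04  1.41139043e+00] [ 0.11615112 -1.2642838   0.65270945] [ 2.60951886e-01  4.57107171e-01  1.55127467e+00 -1.07154190e-04
  1.13519118e+00  4.20403883e-01]
[[287.43498807   0.         257.3586536 ]
 [  0.         287.43498807 188.77216519]
 [  0.           0.           1.        ]] [[ 9.87000e-01 -1.52000e-01 -4.70000e-02  5.58498e+02]
 [-1.59000e-01 -9.47000e-01 -2.79000e-01  2.65676e+02]
 [-2.00000e-03  2.83000e-01 -9.59000e-01  2.83816e+02]
 [ 0.00000e+00  0.00000e+00  0.00000e+00  1.00000e+00]]
```

View pics/w1.png

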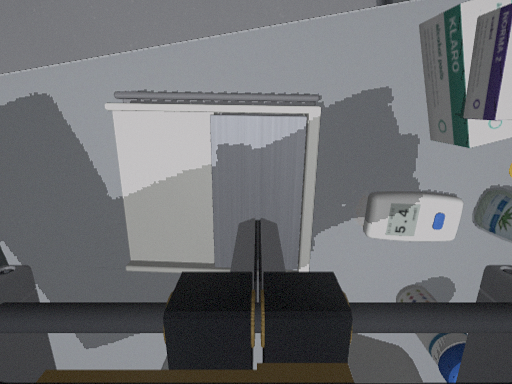

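Wrist view: the lid spans columns 213–305 with its left edge at row 115, square to the gripper. The closed fingertips, near (257,230), stand over its middle.

>>> step_arm(
  increments=[
    [[0, 0, 0, 0, 0, 0.5, 1], [0, 0, 0, 0, 0, 0.5, 1], [0, 0, 0, 0, 0, 0.3, 1], [0, 0, 0, 0, 0, 0, 1], [0, 0, 0, 0, 0, 0, 1]],
  ],
)

```text
clock: 3.65
eef_pos: [546.5, 183.0, 253.7]
eef_rot: [3.141, -0.0, 1.41]
wrist_force: [-0.1, 0.1, 0.6]
finger_gap: 0.6
finger_force: 0.0
```

>>> step_arm(
  increments=[
    [[0, 0, 0, 0, 0, 0.05, 1], [0, 0, 0, 0, 0, 0.05, 1], [0, 0, 0, 0, 0, 0, 1]],
  ],
)

```text
clock: 3.95
eef_pos: [546.3, 183.4, 248.8]
eef_rot: [3.141, -0.0, 1.41]
wrist_force: [-0.2, -0.3, 0.4]
finger_gap: 0.5
finger_force: 0.0
```

>>> step_arm(
  increments=[
    [[0, 0, 0, 0, 0, 0.05, 1], [0, 0, 0, 0, 0, 0.025, 1], [0, 0, 0, 0, 0, 0, 1]],
  ],
)

```text
clock: 4.25
eef_pos: [546.2, 183.4, 245.5]
eef_rot: [-3.141, 0.0, 1.41]
wrist_force: [-0.2, 0.3, -0.3]
finger_gap: 0.4
finger_force: 0.0
```

>>> step_arm(
  increments=[
    [[0, 0, 0, 0, 0, 0.025, 1], [0, 0, 0, 0, 0, 0, 1]],
  ],
)

```text
clock: 4.45
eef_pos: [546.3, 183.4, 244.7]
eef_rot: [3.141, -0.0, 1.41]
wrist_force: [-0.6, -0.8, 1.7]
finger_gap: 0.8
finger_force: 0.7
```

>>> step_arm(
  increments=[
    [[0, 0, 0, 0, 0, 0.025, 1], [0, 0, 0, 0, 0, 0, 1]],
  ],
)

```text
clock: 4.65
eef_pos: [546.3, 183.4, 243.8]
eef_rot: [3.141, -0.0, 1.41]
wrist_force: [-0.8, -0.5, 4.1]
finger_gap: 0.5
finger_force: 2.0
```

>>> step_arm(
  increments=[
    [[0, 0, 0, 0, 0, 0.025, 1], [0, 0, 0, 0, 0, 0.025, 1], [0, 0, 0, 0, 0, 0, 1]],
  ],
)

```text
clock: 4.95
eef_pos: [546.4, 183.4, 242.2]
eef_rot: [3.141, -0.0, 1.41]
wrist_force: [-2.3, -1.5, 8.8]
finger_gap: 0.7
finger_force: 4.7
```

>>> step_arm(
  increments=[
    [[0, 0, 0, 0, 0, 0.017, 1], [0, 0, 0, 0, -0.1, 0.005, 1], [0, 0, 0, 0, -0.125, 0.0055, 1], [0, 0, 0, 0, -0.125, 0.0055, 1]],
  ],
)

```text
clock: 5.35
eef_pos: [533.0, 185.6, 241.6]
eef_rot: [3.138, -0.001, 1.41]
wrist_force: [3.7, -1.7, 9.7]
finger_gap: 0.6
finger_force: 4.8
```

```bash
python3 - <<'E'
from cell import manip
s=manip.read_state();print(s["eef_pos"],s["wrist_force"])
E
```

```text
[533.04102874 185.56614488 241.62363779] [ 3.6774393  -1.7330398   9.71516984]
```

>>> step_arm(
  increments=[
    [[0, 0, 0, 0, -0.15, 0.012, 1], [0, 0, 0, 0, -0.15, 0.0065, 1], [0, 0, 0, 0, -0.15, 0.0065, 1]],
  ],
)

```text
clock: 5.65
eef_pos: [515.2, 188.6, 240.7]
eef_rot: [3.137, -0.002, 1.41]
wrist_force: [4.1, 0.1, 10.3]
finger_gap: 0.8
finger_force: 5.0
```

>>> step_arm(
  increments=[
    [[0, 0, 0, 0, -0.15, 0.0065, 1], [0, 0, 0, 0, -0.15, 0.0065, 1], [0, 0, 0, 0, -0.15, 0.0065, 1]],
  ],
)

```text
clock: 5.95
eef_pos: [497.5, 191.6, 240.0]
eef_rot: [3.137, -0.002, 1.41]
wrist_force: [4.1, 1.5, 9.1]
finger_gap: 0.8
finger_force: 5.0
```

>>> step_arm(
  increments=[
    [[0, 0, 0, 0, -0.15, 0.014, 1], [0, 0, 0, 0, -0.15, 0.0075, 1], [0, 0, 0, 0, -0.15, 0.0075, 1]],
  ],
)

```text
clock: 6.25
eef_pos: [479.8, 194.6, 238.9]
eef_rot: [3.137, -0.002, 1.41]
wrist_force: [3.5, 1.8, 11.4]
finger_gap: 0.4
finger_force: 5.5
```

>>> step_arm(
  increments=[
    [[0, 0, 0, 0, -0.125, 0.0065, 1], [0, 0, 0, 0, -0.1, 0.005, 1]],
  ],
)

```text
clock: 6.45
eef_pos: [470.9, 196.1, 238.5]
eef_rot: [3.137, -0.003, 1.41]
wrist_force: [4.8, 2.4, 11.2]
finger_gap: 0.4
finger_force: 5.6
```

>>> step_arm(
  increments=[
    [[0, 0, 0, 0, -0.1, 0.005, 1], [0, 0, 0, 0, -0.1, 0.005, 1]],
  ],
)

```text
clock: 6.65
eef_pos: [463.4, 197.2, 238.2]
eef_rot: [3.136, -0.003, 1.41]
wrist_force: [9.0, -1.3, 11.6]
finger_gap: 0.2
finger_force: 5.4
```

>>> step_arm(
  increments=[
    [[0, 0, 0, 0, 0, -0.5, 1], [0, 0, 0, 0, 0, -1, 1], [0, 0, 0, 0, 0, -1, 1], [0, 0, 0, 0, 0, -1, 1], [0, 0, 0, -1, 0, 0, 1]],
  ],
)

```text
clock: 7.15
eef_pos: [456.4, 159.2, 381.3]
eef_rot: [3.134, -0.004, 1.413]
wrist_force: [1.5, -1.0, -1.6]
finger_gap: 0.7
finger_force: 0.0
```

>>> step_arm(
  increments=[
    [[0, 0, 0, -1, 0, 0, -1], [0, 0, 0, -1, 0, 0, -1], [0, 0, 0, -1, 0, 0, -1], [0, 0, 0, -1, 0, 0, -1], [0, 0, 0, -1, 0, 0, -1]],
  ],
)

```text
clock: 7.65
eef_pos: [423.4, -41.4, 376.5]
eef_rot: [3.141, 0.0, 1.41]
wrist_force: [0.5, 0.1, -0.9]
finger_gap: 37.0
finger_force: 0.0
```

```bash
python3 - <<'E'
from cell import manip, optics
from h import *
np.set_printoptions(suppress=True,precision=1)
s=manip.read_state();print(s["eef_pos"],s["eef_rot"],s["wrist_force"])
cs={n:optics.camera(n) for n in("top","wrist")}
for n,c in cs.items(): np.savez(n+"1.npz",**c)
o=np.zeros((400,800,3),np.uint8);o[:380,:400]=cv2.resize(cs["top"]["frame"][185:280,115:215],(400,380),interpolation=2);o[:300,400:]=cv2.resize(cs["wrist"]["frame"],(400,300))
cv2.imwrite("pics/open.png",o[:,:,::-1])
P=pts(cs["top"])
ex=np.array([.987,-.159]);ey=np.array([.159,.987]);O=np.array([508.5,192])
q=P.reshape(-1,3);d=q[:,:2]-O;x=d@ex;y=d@ey
for x0 in range(-92,96,6): 
    m=(abs(x-x0)<3)&(abs(y)<45);print(x0,np.median(q[m,2]),m.sum(),end=" | ")
E
```

```text
[423.4 -41.4 376.5] [3.1 0.  1.4] [ 0.5  0.1 -0.9]
  return _methods._mean(a, axis=axis, dtype=dtype,
  ret = ret.dtype.type(ret / rcount)
```

View pics/open.png

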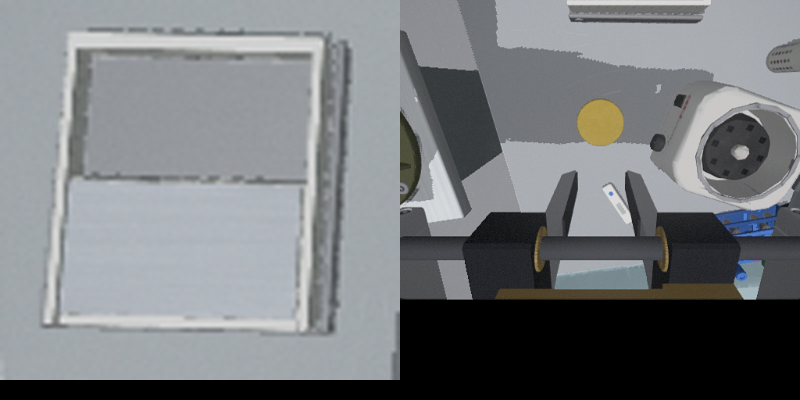

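Left: the lid is fully open, over the deck (rows 180–320), and the bay is clear (rows 55–180). Right (wrist view): the cup is untouched at (600,122) and the thermometer lies ahead at (617,203).

>>> step_arm(
  increments=[
    [[0, 0, -0.176, 0, 0, 0, -1], [0, 0, -0.176, 0, 0, 0, -1], [0, 0, -0.176, 0, 0, 0, -1], [0, 0, -0.176, 0, 0, 0, -1]],
  ],
)

```text
clock: 8.15
eef_pos: [424.1, -39.4, 376.4]
eef_rot: [-3.142, -0.0, 1.969]
wrist_force: [-0.1, 0.6, 0.5]
finger_gap: 77.0
finger_force: 0.0
```

>>> step_arm(
  increments=[
    [[0, 0, 0, -0.81, -0.26, 0, -1], [0, 0, 0, -0.81, -0.26, 0, -1], [0, 0, 0, -0.81, -0.26, 0.4, -1], [0, 0, 0, -0.81, -0.26, 0.6, -1]],
  ],
)

```text
clock: 8.55
eef_pos: [435.5, -176.4, 336.9]
eef_rot: [3.14, 0.002, 1.964]
wrist_force: [1.8, 0.4, -1.1]
finger_gap: 94.0
finger_force: 0.0
```

>>> step_arm(
  increments=[
    [[0, 0, 0, 0, 0, 0.8, -1], [0, 0, 0, 0, 0, 0.4, -1], [0, 0, 0, 0, 0, 0, -1]],
  ],
)

```text
clock: 8.85
eef_pos: [434.9, -175.1, 286.4]
eef_rot: [-3.139, -0.003, 1.963]
wrist_force: [1.1, -0.3, 0.7]
finger_gap: 94.1
finger_force: 0.0
```

```bash
python3 - <<'E'
from cell import manip, optics
from h import *
s=manip.read_state();print(s["eef_pos"],s["eef_rot"],s["wrist_force"],s["joints"])
c=optics.camera("wrist");np.savez("wrist2.npz",**c);cv2.imwrite("pics/w2.png",c["frame"][:,:,::-1])
R=c["cam_to_world"]
def proj(p):
    q=R[:3,:3].T@(np.array(p)-R[:3,3]);q=c["mtx"]@q;return q[:2]/q[2]
e=s["eef_pos"]; print("cam",R[:3,3]); 
for n,p in dict(grasp=(434.1,-176.6,10),end=(416.2,-133.2,10),probe=(463,-246,5),undertip=(e[0],e[1],10)).items(): print(n,proj(p))
E
```

```text
[ 434.92141698 -175.12094753  286.44916089] [-3.1389044  -0.00319634  1.96307081] [ 1.10593041 -0.29757364  0.68513603] [-4.60942333e-01  2.63917470e-01  1.86819498e+00  9.00774670e-05
  1.01365602e+00 -8.53268898e-01]
cam [402.85562216 -98.32289753 266.86904033]
grasp [257.14717813 198.79581175]
end [257.19118639 148.89673265]
probe [257.35375571 266.70752793]
undertip [258.55748576 197.7312749 ]
```

View pics/w2.png

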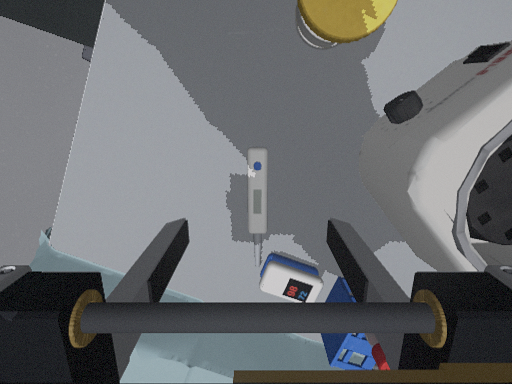

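The thermometer lies centred between the open fingers (columns 248–267, body rows 148–233), as predicted. The oximeter, at (290,278), is clear of them.

>>> step_arm(
  increments=[
    [[0, 0, 0, 0, -0.02, 0.8, 0], [0, 0, 0, 0, 0, 0.7, 0], [0, 0, 0, 0, 0, 0.4, 0], [0, 0, 0, 0, 0, 0.1, 0], [0, 0, 0, 0, 0, 0, 0]],
  ],
  newtons=8,
)

```text
clock: 9.4
eef_pos: [434.8, -175.7, 209.3]
eef_rot: [3.141, 0.001, 1.964]
wrist_force: [-0.2, 0.4, 0.9]
finger_gap: 57.2
finger_force: 0.0
```

>>> step_arm(
  increments=[
    [[0, 0, 0, 0, 0, 0.06, 0.2], [0, 0, 0, 0, 0, 0, 0.8], [0, 0, 0, 0, 0, 0, 1], [0, 0, 0, 0, 0, 0, 1], [0, 0, 0, 0, 0, 0, 1]],
  ],
)

```text
clock: 9.9
eef_pos: [434.4, -175.9, 206.3]
eef_rot: [3.141, 0.0, 1.963]
wrist_force: [-0.2, -0.2, 1.1]
finger_gap: 18.7
finger_force: 8.0
```

The pads overlap the body by only about 3 mm. I'll reopen, go lower and grip again.

>>> step_arm(
  increments=[
    [[0, 0, 0, 0, 0, 0, 0.4], [0, 0, 0, 0, 0, 0, 0.4], [0, 0, 0, 0, 0, 0.06, 0.4], [0, 0, 0, 0, 0, 0.05, 0.4], [0, 0, 0, 0, 0, 0, 0.4]],
  ],
)

```text
clock: 10.4
eef_pos: [434.3, -175.9, 201.4]
eef_rot: [-3.141, -0.001, 1.963]
wrist_force: [-0.3, 0.4, 0.2]
finger_gap: 28.0
finger_force: 0.0
```

>>> step_arm(
  increments=[
    [[0, 0, 0, 0, 0, 0, 0.8], [0, 0, 0, 0, 0, 0, 1], [0, 0, 0, 0, 0, 0, 1], [0, 0, 0, 0, 0, 0, 1]],
  ],
)

```text
clock: 10.8
eef_pos: [434.4, -175.9, 201.8]
eef_rot: [3.142, 0.0, 1.963]
wrist_force: [0.3, 0.1, 0.1]
finger_gap: 18.9
finger_force: 8.0
```

>>> step_arm(
  increments=[
    [[0, 0, 0, 0, 0, -0.3, 1], [0, 0, 0, 0, 0, -0.6, 1], [0, 0, 0, 0, 0, -1, 1], [0, 0, 0, 0, 0, -1, 1], [0, 0, 0, 0, 0, -0.6, 1]],
  ],
)

```text
clock: 11.3
eef_pos: [434.3, -175.8, 345.6]
eef_rot: [3.139, 0.003, 1.963]
wrist_force: [-1.1, 0.0, -0.1]
finger_gap: 18.8
finger_force: 8.0
```

```bash
python3 - <<'E'
from cell import manip, optics
from h import *
s=manip.read_state();print(s["eef_pos"],s["eef_rot"],s["wrist_force"],s["joints"],s["finger_gap"])
c=optics.camera("wrist");np.savez("wrist3.npz",**c);up(c["frame"],130,60,386,310,2,"pics/w3.png")
R=c["cam_to_world"]
def proj(p):
    q=R[:3,:3].T@(np.array(p)-R[:3,3]);q=c["mtx"]@q;return (q[:2]/q[2]-[130,60])*2
e=s["eef_pos"];y=s["eef_rot"][2];tx=np.array([np.cos(y),np.sin(y),0])
for k in(-76,-39,0,47): print(k,proj(e-[0,0,199-8]+k*tx))
E
```

```text
[ 434.25211469 -175.80933245  345.56538911] [3.13913089e+00 2.77872551e-03 1.96314102e+00] [-1.13129178  0.03810631 -0.06059816] [-4.62893290e-01  1.79769725e-01  1.81548691e+00  3.84901045e-05
  1.14262383e+00 -8.55257318e-01] 18.80079807933656
-76 [254.32531349 543.3328432 ]
-39 [254.30346163 455.77872747]
0 [254.27777503 352.85991332]
47 [254.24247427 211.4199166 ]
```

View pics/w3.png

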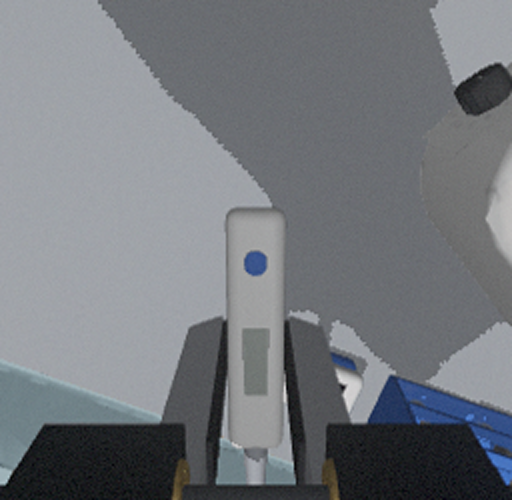

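The thermometer is held straight and centred, with its end at row 210, where it was expected. I'll carry it to the bay.

>>> step_arm(
  increments=[
    [[0, 0, 0.176, 0, 0, 0, 1], [0, 0, 0.176, 0, 0, 0, 1], [0, 0, 0.176, 0, 0, 0, 1], [0, 0, 0.176, 0, 0, 0, 1]],
  ],
)

```text
clock: 11.75
eef_pos: [434.2, -175.8, 342.4]
eef_rot: [3.141, 0.0, 1.405]
wrist_force: [0.8, -0.6, -0.4]
finger_gap: 18.9
finger_force: 8.0
```

>>> step_arm(
  increments=[
    [[0, 0, 0, 0.8, 0.13, 0, 1], [0, 0, 0, 0.97, 0.13, 0, 1], [0, 0, 0, 0.97, 0.13, 0, 1], [0, 0, 0, 0.97, 0.13, 0, 1], [0, 0, 0, 0.97, 0.13, 0, 1]],
  ],
)

```text
clock: 12.25
eef_pos: [490.0, 6.4, 342.5]
eef_rot: [3.141, -0.0, 1.41]
wrist_force: [1.6, -0.8, -0.2]
finger_gap: 19.1
finger_force: 8.0
```

>>> step_arm(
  increments=[
    [[0, 0, 0, 0.97, 0.13, 0, 1], [0, 0, 0, 0.97, 0.13, 0, 1], [0, 0, 0, 0.97, 0.13, 0, 1], [0, 0, 0, 0.97, 0.13, 0.2, 1], [0, 0, 0, 0.97, 0.13, 0.4, 1]],
  ],
)

```text
clock: 12.75
eef_pos: [546.9, 193.8, 319.2]
eef_rot: [3.139, -0.001, 1.41]
wrist_force: [1.2, -0.5, -0.2]
finger_gap: 19.0
finger_force: 8.0
```

>>> step_arm(
  increments=[
    [[0, 0, 0, 0, 0, 0.5, 1], [0, 0, 0, 0, 0, 0.2, 1], [0, 0, 0, 0, 0, 0, 1], [0, 0, 0, 0, 0, 0, 1]],
  ],
)

```text
clock: 13.15
eef_pos: [546.8, 191.5, 290.8]
eef_rot: [3.141, -0.0, 1.409]
wrist_force: [0.4, 0.0, 0.2]
finger_gap: 18.5
finger_force: 8.0
```

```bash
python3 - <<'E'
from cell import manip, optics
from h import *
np.set_printoptions(suppress=True,precision=1)
s=manip.read_state();e=s["eef_pos"];y=s["eef_rot"][2];print(e,y,s["wrist_force"],s["finger_gap"])
tx=np.array([np.cos(y),np.sin(y)]);ty=np.array([np.sin(y),-np.cos(y)]);d=np.array([548.8,200.2])-e[:2];print("to go tool",d@tx,d@ty)
c=optics.camera("wrist");np.savez("wrist4.npz",**c);cv2.imwrite("pics/w4.png",c["frame"][:,:,::-1])
# bay outline from the wrist depth: points in floor band
P=pts(c).reshape(-1,3);b=np.array([546.5,185.9]);q=P[:,:2]-b;x=q@ty;yy=q@tx
m=(P[:,2]>12)&(P[:,2]<26)&(abs(x)<45)&(abs(yy)<80);print("floor x",np.percentile(x[m],[1,99]),"y",np.percentile(yy[m],[1,99]),m.sum())
m=(P[:,2]>38)&(P[:,2]<52)&(yy>0)&(yy<55);print("hi x in y0..55",np.sort(x[m&(x>0)&(x<60)])[:5:1] if (m&(x>0)&(x<60)).any() else None)
E
```

```text
[546.8 191.5 290.8] 1.4092838855110448 [0.4 0.  0.2] 18.53630428196551
to go tool 8.947204577043458 0.5792110162389359
floor x [-39.   39.6] y [-55.8  72.5] 7302
hi x in y0..55 [38.2 38.2 38.2 38.2 38.2]
```

View pics/w4.png

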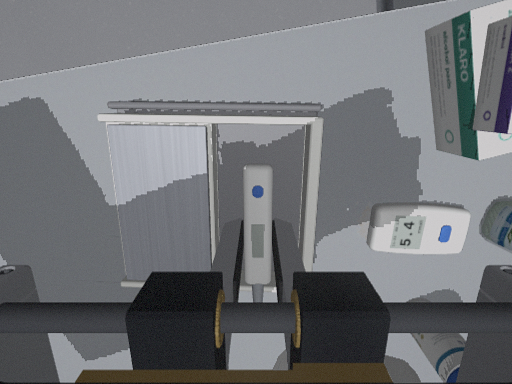

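The thermometer is held over the bay (bay columns 213–305, upper wall at row 122) and square to it. I'll shift 9 mm along tool x and lower it.

>>> step_arm(
  increments=[
    [[0, 0, 0, 0.22, 0.01, 0, 1], [0, 0, 0, 0, 0, 0.5, 1], [0, 0, 0, 0, 0, 0.5, 1], [0, 0, 0, 0, 0, 0.3, 1], [0, 0, 0, 0, 0, 0.1, 1]],
  ],
)

```text
clock: 13.7
eef_pos: [548.4, 200.8, 233.0]
eef_rot: [-3.141, 0.0, 1.41]
wrist_force: [0.8, 0.4, -0.2]
finger_gap: 18.7
finger_force: 8.0
```

>>> step_arm(
  increments=[
    [[0, 0, 0, 0, 0, 0.1, 1], [0, 0, 0, 0, 0, 0, 1], [0, 0, 0, 0, 0, 0, 1]],
  ],
)

```text
clock: 14.0
eef_pos: [548.6, 200.8, 230.4]
eef_rot: [3.141, -0.0, 1.41]
wrist_force: [-0.3, -0.3, 0.5]
finger_gap: 18.7
finger_force: 8.0
```

Go down 7 mm, gently.

>>> step_arm(
  increments=[
    [[0, 0, 0, 0, 0, 0.1, 1], [0, 0, 0, 0, 0, 0.05, 1], [0, 0, 0, 0, 0, 0, 1], [0, 0, 0, 0, 0, 0, 1]],
  ],
)

```text
clock: 14.4
eef_pos: [548.5, 200.7, 223.7]
eef_rot: [-3.142, 0.0, 1.41]
wrist_force: [0.5, -0.0, 0.0]
finger_gap: 18.7
finger_force: 8.0
```

>>> step_arm(
  increments=[
    [[0, 0, 0, 0, 0, 0.02, 1], [0, 0, 0, 0, 0, 0, 1]],
  ],
)

```text
clock: 14.6
eef_pos: [548.4, 200.7, 222.9]
eef_rot: [-3.142, 0.0, 1.41]
wrist_force: [-0.4, 0.2, -0.7]
finger_gap: 19.1
finger_force: 8.0
```

>>> step_arm(
  increments=[
    [[0, 0, 0, 0, 0, 0.015, 1], [0, 0, 0, 0, 0, 0, 0.6], [0, 0, 0, 0, 0, 0, 0.4], [0, 0, 0, 0, 0, 0, 0.3], [0, 0, 0, 0, 0, 0, 0.3]],
  ],
)

```text
clock: 15.1
eef_pos: [548.4, 200.7, 222.3]
eef_rot: [-3.142, 0.0, 1.41]
wrist_force: [-0.6, -0.0, -0.6]
finger_gap: 32.6
finger_force: 0.0
```

>>> step_arm(
  increments=[
    [[0, 0, 0, 0, 0, -0.2, 0.3], [0, 0, 0, 0, 0, -0.5, 0.3], [0, 0, 0, 0, 0, -0.8, 0.3], [0, 0, 0, 0, 0, -0.8, 1], [0, 0, 0, 0, 0, 0, 1]],
  ],
)

```text
clock: 15.6
eef_pos: [548.9, 200.9, 319.4]
eef_rot: [3.135, -0.003, 1.41]
wrist_force: [0.5, 0.2, 0.4]
finger_gap: 20.3
finger_force: 0.0
```

```bash
python3 - <<'E'
from cell import manip, optics
from h import *
np.set_printoptions(suppress=True,precision=1)
s=manip.read_state();e=s["eef_pos"];print(e,s["wrist_force"],s["finger_gap"])
c=optics.camera("wrist");np.savez("wrist5.npz",**c);cv2.imwrite("pics/w5.png",c["frame"][:,:,::-1])
P=pts(c).reshape(-1,3);y=1.41;tx=np.array([np.cos(y),np.sin(y)]);ty=np.array([np.sin(y),-np.cos(y)]);q=P[:,:2]-[546.5,185.9];x=q@ty;yy=q@tx
m=(P[:,2]>26.5)&(P[:,2]<38)&(abs(x)<30)&(abs(yy)<66);print("body x",np.percentile(x[m],[2,98]),"y",np.percentile(yy[m],[2,98]),"z",np.percentile(P[m,2],[5,50,95]),m.sum())
E
```

```text
[548.9 200.9 319.4] [0.5 0.2 0.4] 20.343872745067646
body x [-10.2   7.6] y [-50.   60.7] z [27.9 30.3 31.8] 1765
```

View pics/w5.png

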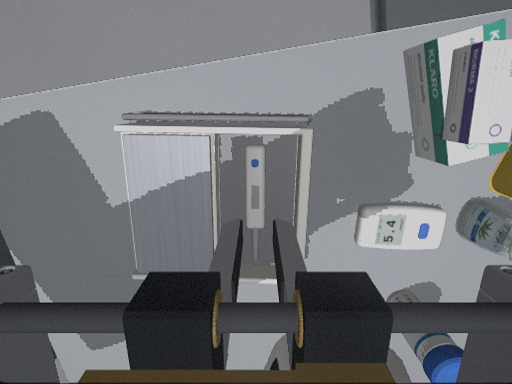

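The thermometer lies flat inside the bay (body column 255, rows 147–228, probe to row 262) and clear of every wall. Next I'll close the lid.

>>> step_arm(
  increments=[
    [[0, 0, 0, -0.13, -0.7, 0, 1], [0, 0, 0, -0.13, -0.7, 0, 1], [0, 0, 0, -0.13, -0.7, 0, 1], [0, 0, 0, 0, 0, 0, 1], [0, 0, 0, 0, 0, 0, 1]],
  ],
  newtons=20,
)

```text
clock: 16.15
eef_pos: [463.1, 198.8, 314.1]
eef_rot: [-3.141, 0.0, 1.411]
wrist_force: [-0.0, -0.1, -0.5]
finger_gap: 0.5
finger_force: 0.0
```

>>> step_arm(
  increments=[
    [[0, 0, 0, 0, 0, 0.7, 1], [0, 0, 0, 0, 0, 0.6, 1], [0, 0, 0, 0, 0, 0.4, 1], [0, 0, 0, 0, 0, 0, 1], [0, 0, 0, 0, 0, 0, 1]],
  ],
)

```text
clock: 16.65
eef_pos: [463.7, 198.7, 246.4]
eef_rot: [-3.141, 0.0, 1.41]
wrist_force: [0.4, 0.7, 0.5]
finger_gap: 0.5
finger_force: 0.0
```

Contact should be at about 241.5.

>>> step_arm(
  increments=[
    [[0, 0, 0, 0, 0, 0.05, 1], [0, 0, 0, 0, 0, 0.05, 1], [0, 0, 0, 0, 0, 0.025, 1], [0, 0, 0, 0, 0, 0, 1]],
  ],
)

```text
clock: 17.05
eef_pos: [463.1, 198.8, 241.5]
eef_rot: [3.141, -0.0, 1.41]
wrist_force: [0.2, -0.7, 0.2]
finger_gap: 0.8
finger_force: 0.1
```

>>> step_arm(
  increments=[
    [[0, 0, 0, 0, 0, 0.025, 1], [0, 0, 0, 0, 0, 0.025, 1], [0, 0, 0, 0, 0, 0, 1]],
  ],
)

```text
clock: 17.35
eef_pos: [463.1, 198.8, 239.6]
eef_rot: [3.141, -0.0, 1.41]
wrist_force: [-2.2, -1.3, 5.7]
finger_gap: 0.2
finger_force: 3.0
```

>>> step_arm(
  increments=[
    [[0, 0, 0, 0, 0, 0.025, 1], [0, 0, 0, 0, 0, 0.02, 1], [0, 0, 0, 0, 0, 0, 1]],
  ],
)

```text
clock: 17.65
eef_pos: [463.2, 198.8, 238.2]
eef_rot: [3.141, -0.0, 1.41]
wrist_force: [-3.2, -1.4, 11.0]
finger_gap: 0.9
finger_force: 5.4
```

>>> step_arm(
  increments=[
    [[0, 0, 0, 0, 0.1, -0.0045, 1], [0, 0, 0, 0, 0.15, -0.0065, 1], [0, 0, 0, 0, 0.15, -0.0065, 1]],
  ],
)

```text
clock: 17.95
eef_pos: [478.9, 196.2, 238.8]
eef_rot: [-3.141, 0.0, 1.41]
wrist_force: [-5.6, -2.7, 10.6]
finger_gap: 0.1
finger_force: 5.5
```

>>> step_arm(
  increments=[
    [[0, 0, 0, 0, 0.15, -0.0065, 1], [0, 0, 0, 0, 0.15, -0.0065, 1], [0, 0, 0, 0, 0.15, -0.0065, 1]],
  ],
)

```text
clock: 18.25
eef_pos: [496.7, 193.1, 239.6]
eef_rot: [-3.141, 0.001, 1.41]
wrist_force: [-6.0, -3.5, 10.6]
finger_gap: 0.6
finger_force: 5.6
```

>>> step_arm(
  increments=[
    [[0, 0, 0, 0, 0.15, -0.0065, 1], [0, 0, 0, 0, 0.15, -0.0065, 1], [0, 0, 0, 0, 0.15, -0.0065, 1]],
  ],
)

```text
clock: 18.55
eef_pos: [514.5, 190.1, 240.3]
eef_rot: [-3.141, 0.001, 1.41]
wrist_force: [-5.5, -5.1, 9.9]
finger_gap: 0.1
finger_force: 5.6
```

>>> step_arm(
  increments=[
    [[0, 0, 0, -0.02, 0.13, -0.005, 1], [0, 0, 0, -0.005, 0.15, -0.0065, 1], [0, 0, 0, 0, 0.15, -0.0065, 1]],
  ],
)

```text
clock: 18.85
eef_pos: [531.3, 186.8, 241.2]
eef_rot: [-3.142, -0.0, 1.41]
wrist_force: [-5.1, -0.8, 10.2]
finger_gap: 0.2
finger_force: 5.3
```

>>> step_arm(
  increments=[
    [[0, 0, 0, 0, 0.12, -0.005, 1], [0, 0, 0, 0, 0.1, -0.0045, 1]],
  ],
)

```text
clock: 19.05
eef_pos: [540.1, 185.3, 241.6]
eef_rot: [-3.142, -0.0, 1.41]
wrist_force: [-5.0, -1.2, 10.7]
finger_gap: 0.3
finger_force: 5.3
```

>>> step_arm(
  increments=[
    [[0, 0, 0, 0, 0.1, -0.0045, 1], [0, 0, 0, 0, 0, 0, 1]],
  ],
)

```text
clock: 19.25
eef_pos: [544.0, 184.7, 241.7]
eef_rot: [-3.141, -0.0, 1.41]
wrist_force: [-4.5, -0.4, 10.4]
finger_gap: 0.2
finger_force: 5.3
```

>>> step_arm(
  increments=[
    [[0, 0, 0, 0, 0.075, -0.003, 1], [0, 0, 0, 0, 0.075, -0.003, 1]],
  ],
)

```text
clock: 19.45
eef_pos: [549.4, 184.0, 241.8]
eef_rot: [-3.14, -0.0, 1.41]
wrist_force: [-9.7, 2.0, 10.6]
finger_gap: 0.4
finger_force: 5.6
```

>>> step_arm(
  increments=[
    [[0, 0, 0, 0, 0.05, -0.002, 1], [0, 0, 0, 0, 0.05, -0.002, 1]],
  ],
)

```text
clock: 19.65
eef_pos: [553.3, 183.4, 241.9]
eef_rot: [-3.14, -0.0, 1.41]
wrist_force: [-10.0, 2.1, 10.2]
finger_gap: 0.5
finger_force: 5.7
```

The force rose to 10 N against the rear ledge, so the lid is home. Lifting off and checking.

>>> step_arm(
  increments=[
    [[0, 0, 0, 0, 0, -0.5, 1], [0, 0, 0, 0, 0, -1, 1], [0, 0, 0, 0, 0, -1, 1], [0, 0, 0, -0.8, -0.2, -1, 1], [0, 0, 0, -1, 0, 0, 1]],
  ],
)

```text
clock: 20.15
eef_pos: [534.4, 114.7, 385.0]
eef_rot: [3.134, -0.003, 1.413]
wrist_force: [0.6, -0.6, -0.7]
finger_gap: 0.5
finger_force: 0.0
```

>>> step_arm(
  increments=[
    [[0, 0, 0, -1, -0.3, 0, 1], [0, 0, 0, -1, -0.3, 0, 1], [0, 0, 0, -0.8, 0, 0, 1], [0, 0, 0, 0, 0, 0, 1], [0, 0, 0, 0, 0, 0, 1]],
  ],
)

```text
clock: 20.65
eef_pos: [493.2, 7.4, 380.1]
eef_rot: [3.141, -0.0, 1.409]
wrist_force: [-0.9, 0.7, -0.2]
finger_gap: 0.3
finger_force: 0.0
```

```bash
python3 - <<'E'
from cell import manip, optics
from h import *
np.set_printoptions(suppress=True,precision=1)
s=manip.read_state();print(s["eef_pos"],s["wrist_force"])
a=optics.camera("top");b=load("top")
P=pts(a).reshape(-1,3);Q=pts(b).reshape(-1,3)
for N,q in(("now",P),("start",Q)):
    d=q[:,:2]-[508.5,192];x=d@[.987,-.159];y=d@[.159,.987]
    print(N,[round(float(np.median(q[(abs(x-k)<1.5)&(abs(y)<50),2])),1) for k in(-16,-12,-9,-6,-3,0,3,6,40,72,75,78,81)])
o=np.hstack([cv2.resize(f[185:280,115:215],(400,380),interpolation=2) for f in(b["frame"],a["frame"])]);cv2.imwrite("pics/shut.png",o[:,:,::-1])
E
```

```text
[493.2   7.4 380.1] [-0.9  0.7 -0.2]
now [32.6, 32.8, 32.9, 33.4, 33.3, 41.2, 44.5, 44.6, 46.3, 47.3, 46.8, 46.3, 47.7]
start [32.7, 32.7, 33.3, 32.8, 33.5, 43.2, 44.4, 44.1, 46.2, 47.6, 47.2, 45.9, 47.8]
```

View pics/shut.png

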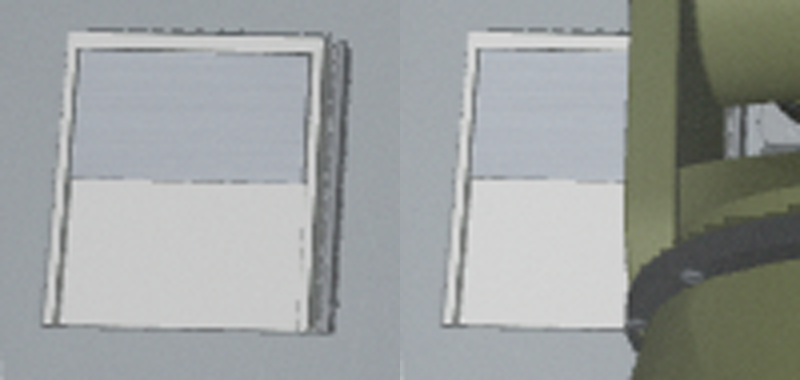

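The lid's front edge (row 179) and rear edge (row 52) are where they were at the start, so it is shut. Handing in.

```bash
python3 -c "
from cell import workorder
print(workorder.sign_off())"
```

```text
the job is handed in; nothing more can be done
None
```

The thermometer lies flat in the case with the lid slid fully home; all force readings stayed under 20 N, nothing else was touched, and I handed the job in at about 21 s.

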